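# Set the running clearance of a bush rig

## Robot

A 7-joint arm with a two-finger parallel gripper is mounted at the origin on a cart in front of the work surface, level with it; the furniture and walls round the work are solid. World frame = base frame: x ahead of the robot, y to its left, z up, the work surface at z = 0. Lengths are in m, angles in rad, forces in N, time in s.
With the tool pointing down it reaches from about 0.4 to 0.875 m from the base axis. Payload 19.3 kg.
Tool frame: the origin (TCP) lies at the very end of the fingers, on their centre line; the grasp point (between the pads) lies 19 mm behind it; z points along the fingers, y is the line along which they close (so a half turn about z gives the same grasp; the last joint's range is limited). The gripper opens to 85 mm and grips with 20 to 120 N. Pads are 22 mm wide; open, the fingers measure 114 mm over their backs; the gripper's body (76 mm by 85 mm) begins 54 mm behind the grasp point. The pads swing forward as they close: fully open they stand 13 mm farther back than shut.
Start: joints at [-1.191, 0.521, -0.036, 1.599, 0.021, 1.021, -0.113], TCP at [0.272, 0.563, 0.231] pointing down, gripper open.
Joint ranges: [-2.91, 2.91], [-0.3, 2.13], [-1.5, 1.42], [0.17, 2.43], [-1.26, 4.41], [0.16, 1.93], [-2.52, 2.52]. Speed limits (rad/s): [1.89, 1.89, 2.39, 2.39, 3.01, 3.01, 3.01].

## Interface

Orientations are given as [roll, pitch, yaw] about the fixed x, y, z axes, in that order (R = Rz(yaw) Ry(pitch) Rx(roll)).
In Python, from workcell import bot gives the robot as it stands.
- The arm moves only by the tool servo_tool, never from a script. Its argument "plan" is a list of rows, each a list of 7 numbers: the finger opening in cm, from 0 to 8.54, then the shift along the tool's x, y, z in cm, then the turn, a rotation vector about the tool's x, y, z in degrees. In form: [[fingers, x, y, z, wx, wy, wz], ...]. A call has 1 to 10 rows; each row is the pose to reach, as a shift and turn from the pose commanded when the call began, along the tool's axes at that moment; what a row does not reach only later rows make up. A row lasts 1/10 s, in which the tool goes at most 50 mm and 8.59 degrees, less where a joint would pass 70% of its speed; a pose out of reach is approached as far as the arm can. A call with a gripper value outside its range is refused whole. The fingers move at their own pace and stop on an object; "force" is the grip in N (left out, the last holds). Time passes only in rows, so rows that repeat a pose let the fingers close. It gives the time, the measured TCP pose, the force, the opening and the grip force at its end, in the units of the state.
- bot.observe(): the state, without advancing time (a new reading comes with each control period).
- bot.grab_frame(name): name is "side" or "top" or "wrist"; returns a dict with "frame" (420x560x3 uint8, blue, green, red), "mtx" (3x3 intrinsics, pixels), "R" (3x3) and "t" (3): a world point X has camera coordinates R X + t; the wrist camera has in their place "T_tool_cam" (4x4, takes a point from camera to tool coordinates, whose origin is the TCP and whose axes are the flange's). Camera axes: x right, y down, z forward; pixel columns grow to the right and rows downward; lengths in m; the calibration is good to about 2 mm. A picture is of the moment at which its call begins: read the wrist's pose just before it. There is no depth.
- bot.job_done(): hands the job in; it is judged then, once.
The state is a dict: "clock": time; "qpos": joint angles; "qd": joint speeds; "joint_efforts": joint torques, N m; "position": TCP position; "tool_rot": TCP orientation; "force": force on the tool from outside, world axes, zero at the start; "moment": the same for the moment, N m; "grip_width": finger opening in m; "finger_force": force on a finger pad.
Only numpy, scipy, OpenCV 4.12 (cv2) and the standard library are available. Lean on these libraries where they do the work, as an engineer would, in place of code of your own. Each camera call takes 0.05 s, during which the arm holds its last target. There are 200 camera calls.

## Task

Get the bush rig ready: first turn the speed knob on the control box fully anticlockwise to its off stop. Then turn the rig's thumbscrew clockwise until it seats, back it off a quarter turn, and finish still gripping the thumbscrew there, without letting go. Leave the knob off and do not disturb the loose things on the bench.

Things in the scene. Friction and masses are not known exactly. Their poses are not given: they have to be found in the camera images.
- control_box: Fixed grey steel box on four rubber feet, 100 (x) x 120 (y) x 50 mm high, with one black knob in the middle of its top. Origin: centre of its underside; z up. It and the rig may change sides between starts, and both are turned a little.
- speed_knob (a joint): Black knob on the control box: 44 mm disc with an upright bar grip 42 long, 14 thick, 32 mm high, white mark near one end. Vertical axis. Rad: 0 = hard off stop (fully anticlockwise from above), growing clockwise to 4.71. At 0 the bar lies along the box's x, mark toward -x at a long tick; short ticks follow clockwise. Stays where left (friction 0.04 N m).
- speed_knob_grip (a point): Point on the knob's vertical axis, at the height to grip the bar, 87 mm above the bench: 7 mm below the bar's top and 23 mm above the disc's upper face. It turns with the knob: its x axis lies along the bar, its z axis is up.
- bush_rig: Fixed grey motor base 120 (x) x 160 (y) x 40 mm high, a brown bush on its turntable, and over it a bridge: two posts and a dark cross bar along the rig's y (144 long, 30 mm wide, top at 132 mm above the bench, end nuts to 139 mm) with a 26 mm brass boss up to 138 mm in which the upright thumbscrew runs. Origin: centre of its underside; z up.
- thumbscrew (a joint): Steel thumbscrew in the middle of the rig's bridge, vertical axis, right-hand thread (it does not rise noticeably). Rad: 0 = seated on the bush, a hard stop; grows anticlockwise from above as it is backed off, to 4.71. At 0 its flat wing lies along the rig's x, square to the cross bar. Stays where left (friction 0.05 N m).
- thumbscrew_grip (a point): Point on the thumbscrew's axis at the height to grip, 167 mm above the bench. The wing there is a flat two-lobed spade 42 mm wide, 9 mm thick, its top 12 mm above this point and its lower edge 20 mm below it (over a round collar of 22 mm diameter). Turns with the screw: its x axis lies along the wing, y across its flat faces, z up.
- ball_joint: Bystander: loose ball joint standing upright, 47 mm across, 99 mm high, origin at the centre of its underside. Not to be disturbed, like all the loose things.
- steel_bush: Bystander: loose bare steel tube standing upright, 42 mm across, 66 mm high, origin at the centre of its underside.
- wrench: Bystander: brown double-ended wrench lying flat, 25 x 193 x 8 mm (x, y, z), origin under its centre.
- bolt: Bystander: brown bolt lying flat, 26 x 70 x 23 mm (x, y, z), origin under its centre.
- jar: Bystander: small jar with a black lid, 42 mm across, 65 mm high, origin at the centre of its underside.
- bolt_b: Bystander: smaller brown bolt lying flat, 22 x 58 x 20 mm (x, y, z), origin under its centre.
- driver: Bystander: screwdriver lying flat, 28 x 194 x 26 mm (x, y, z), origin under its centre.

How it is judged:
On the way, in this order (a step that is already met when the one before it is completed fails the run):
1. the speed knob is turned to its off stop (value of joint speed_knob below 0.12 rad), for 0.2 s.
2. the thumbscrew is turned clockwise until it seats (value of joint speed_knob below 0.12 rad and value of joint thumbscrew below 0.08 rad), for 0.2 s.
At the end, for the whole second after the job is handed in: The knob is within 0.12 rad of its off stop; the thumbscrew, having been seated, stands a quarter turn (1.57 rad, within 0.26 rad) back from its seat and at rest, still held between the fingers (contact force over 5 N, the grasp point within 40 mm of the thumbscrew's grip point) (value of joint speed_knob below 0.12 rad and value of joint thumbscrew between 1.31 and 1.83 rad and velocity of joint thumbscrew between -0.05 and 0.05 rad/s and contact force between the fingers and thumbscrew above 5 N and distance between the grasp point and thumbscrew_grip below 0.04 m); the arm keeps its last pose, push and grip.
It fails at once if a loose thing on the bench is moved by more than 20 mm (distance of any of ball_joint, steel_bush, wrench, bolt, jar, bolt_b, driver from where it was at the start of the episode above 0.02 m).
It also fails if it takes over 64 s, if anything falls off the work surface, if the arm or the gripper's body presses on something with over 40 N, if the wrist force passes 120 N, or if a joint passes its speed limit or range.

## Working session

There is one attempt and no reset: what is moved stays moved. The work goes in short steps, Python scripts to look and compute and a tool call to move; the robot and the scene stay as the last step left them, time stands still between calls to the robot, and variables do not carry over. Pictures are saved under pics/ and viewed, at most 10 in all, crops included, and the job is handed in when it is done.

Besides the shell and the picture viewer there is one more tool, called after ">>>" as name([rows], argument=value, ...), one row to a line, values as JSON. servo_tool: Moves the arm, as the interface text tells. Its arguments: {"type":"object","properties":{"plan":{"type":"array","items":{"type":"array","items":{"type":"number"}}},"force":{"type":"number"}},"required":["plan"]}

```bash
mkdir -p pics; ls; python3 - <<'E'
from workcell import bot
import cv2,numpy as np
print(bot.observe())
for n in("top","side"):
    f=bot.grab_frame(n);cv2.imwrite(f"pics/{n}0.png",f["frame"])
    np.savez(f"pics/{n}0.npz",**f)
    print(n,f["mtx"],f["R"],f["t"])
E
```

```text
pics
{'clock': 0.0, 'qpos': array([-1.1912054 ,  0.52205223, -0.03633287,  1.60000173,  0.02121909,
        1.02108792, -0.1128033 ]), 'qd': array([ 0.00124219,  0.00108713,  0.00015965, -0.00041379, -0.00033738,
       -0.00032122,  0.00026563]), 'joint_efforts': array([ 2.28588169e-04, -9.27091885e+01,  1.97993740e+00, -3.69945717e+01,
        1.77949393e-02,  7.85513286e-03, -3.09385064e-05]), 'position': array([0.27162464, 0.56251643, 0.2307041 ]), 'tool_rot': array([-3.14043299e+00,  9.61431632e-05,  2.69180312e+00]), 'force': array([ 0.51166005, -0.48132272, -0.05350656]), 'moment': array([-0.00734471, -0.02033763, -0.00416363]), 'finger_force': 0.0, 'grip_width': 0.08524746956013737}
top [[389.07438719   0.         282.35564584]
 [  0.         389.07438719 214.49435887]
 [  0.           0.           1.        ]] [[ 0.0501578  -0.99873808 -0.00253671]
 [-0.97627552 -0.0484937  -0.2110319 ]
 [ 0.21064258  0.01306143 -0.97747588]] [-0.21716472  0.52206788  1.08493471]
side [[519.75117142   0.         279.87868058]
 [  0.         519.75117142 215.726924  ]
 [  0.           0.           1.        ]] [[ 0.99863047 -0.05230539  0.00115243]
 [-0.03339608 -0.65425482 -0.75553646]
 [ 0.04027261  0.75446324 -0.65510559]] [-0.5066554  -0.03043309  1.69644373]
```

View pics/top0.png

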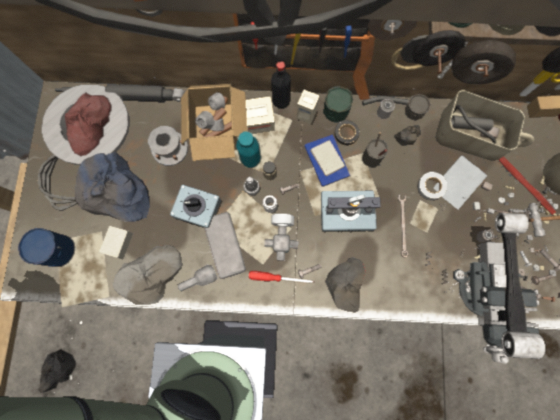

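View pics/side0.png

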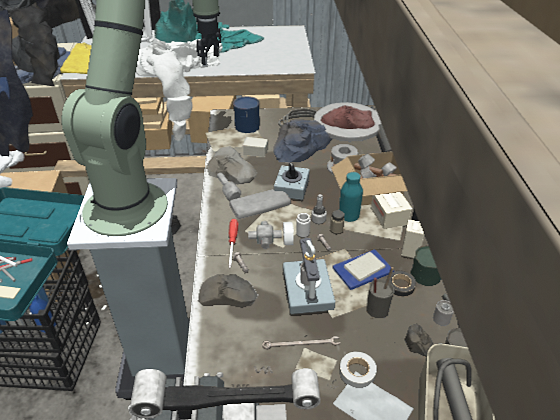

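The top view shows the control box at about (194,206) and the rig at about (350,210). In the side view they are at about (292,180) and (308,285). Next I'll zoom in on both.

```bash
cat > h.py <<'E'
import numpy as np,cv2
from scipy.spatial.transform import Rotation as Rn
def ray(f,uv):
    d=np.linalg.solve(f["mtx"],np.array([uv[0],uv[1],1.]))
    R,t=f["R"],f["t"]
    return -R.T@t, R.T@d
def onplane(f,uv,z):
    c,d=ray(f,uv); return c+d*(z-c[2])/d[2]
def tri(f1,a,f2,b):
    c1,d1=ray(f1,a);c2,d2=ray(f2,b);d1/=np.linalg.norm(d1);d2/=np.linalg.norm(d2)
    s=np.linalg.lstsq(np.c_[d1,-d2],c2-c1,rcond=None)[0]
    p,q=c1+s[0]*d1,c2+s[1]*d2
    return (p+q)/2,np.linalg.norm(p-q)
def proj(f,X):
    x=f["mtx"]@(f["R"]@np.asarray(X,float)+f["t"]);return x[:2]/x[2]
E
python3 - <<'E'
import cv2,numpy as np
a=cv2.imread("pics/top0.png");b=cv2.imread("pics/side0.png")
def c(i,u,v,w,h,s):
    return cv2.resize(i[v:v+h,u:u+w],(400,300),interpolation=cv2.INTER_CUBIC)
m=np.vstack([np.hstack([c(a,160,176,66,50,6),c(a,306,180,80,60,5)]),np.hstack([c(b,262,150,66,50,6),c(b,264,234,112,84,4)])])
cv2.imwrite("pics/z1.png",m)
E
```

```text
(no output)
```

View pics/z1.png

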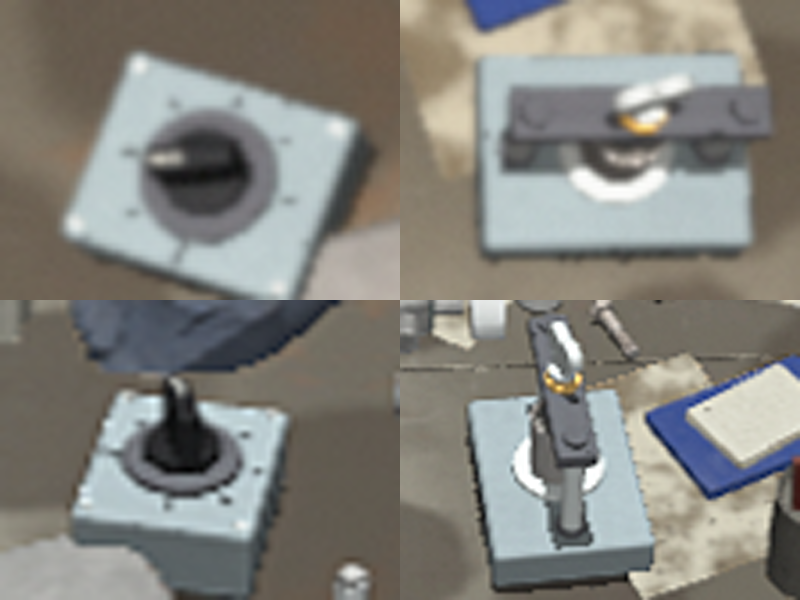

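The crops show these things:
- **Knob:** its mark (crop ~(155,155)) points left. The long tick is at (180,250), so the mark is roughly 80–90° clockwise from off.
- **Screw:** the wing tilts about 20° from the cross bar, which makes the screw roughly 1.9 rad.

Next I'll measure both.

```bash
python3 - <<'E'
import cv2,numpy as np
from h import *
T=dict(np.load("pics/top0.npz"));S=dict(np.load("pics/side0.npz"))
rect={}
for nm,f,boxes in(("top",T,{"box":(160,176,66,50,.05),"rig":(306,180,80,60,.04)}),("side",S,{"box":(262,150,66,50,.05),"rig":(264,234,112,84,.04)})):
  im=f["frame"].astype(int);hsv=cv2.cvtColor(f["frame"],cv2.COLOR_BGR2HSV)
  m=((im[...,0]-im[...,2]>12)&(im[...,0]-im[...,2]<60)&(im[...,0]>(125 if nm=="top" else 135))).astype(np.uint8)
  for k,(u,v,w,h,z) in boxes.items():
    mm=np.zeros_like(m);mm[v:v+h,u:u+w]=m[v:v+h,u:u+w]
    c=[c for c in cv2.findContours(mm,cv2.RETR_EXTERNAL,cv2.CHAIN_APPROX_NONE)[0] if len(c)>8]
    p=np.vstack(c)[:,0]
    P=np.array([onplane(f,q,z)[:2] for q in p])
    (cx,cy),(a,b),an=cv2.minAreaRect((P*1000).astype(np.float32))
    print(nm,k,"n",len(p),"c",round(cx,1),round(cy,1),"size",round(a),round(b),"ang",round(an,1))
t6=400/66
def tc(o,s,uv): return np.array([o[0]+(uv[0]+.5)/s-.5,o[1]+(uv[1]+.5)/s-.5])
# ticks in top
for n,uv in(("long",(180,250)),("s1",(133,212)),("s2",(130,152)),("s3",(173,103)),("s4",(238,101)),("s5",(281,138)),("s6",(288,200))):
  print(n,onplane(T,tc((160,176),t6,uv),.05).round(4))
# mark
a=tc((160,176),t6,(152,158));b=tc((262,150),t6,(178,383))
print("mark tri",tri(T,a,S,b), onplane(T,a,.094))
# boss / wing top / cross bar nuts
s=400/112
print("wing tri",tri(T,tc((306,180),5,(250,92)),S,tc((264,234),s,(165,345))))
print("wing R end",onplane(T,tc((306,180),5,(286,80)),.170),"L",onplane(T,tc((306,180),5,(218,102)),.170))
print("boss",onplane(T,tc((306,180),5,(242,125)),.138), tri(T,tc((306,180),5,(242,125)),S,tc((264,234),s,(162,383))))
for n,uv,vv in(("nutL",(135,103),(0,0)),("nutR",(346,103),(173,437))): print(n,onplane(T,tc((306,180),5,uv),.137), onplane(S,tc((264,234),s,vv),.137))
E
```

```text
top box n 124 c 548.0 71.5 size 115 96 ang 74.4
top rig n 265 c 559.4 -385.0 size 114 153 ang 4.2
side box n 140 c 549.6 65.2 size 119 98 ang 75.2
side rig n 278 c 633.2 -381.9 size 269 163 ang 7.3
long [0.5128 0.0825 0.05  ]
s1 [0.5305 0.1073 0.05  ]
s2 [0.5605 0.1119 0.05  ]
s3 [0.5863 0.0934 0.05  ]
s4 [0.5889 0.0615 0.05  ]
s5 [0.5712 0.0386 0.05  ]
s6 [0.5402 0.0323 0.05  ]
mark tri (array([ 0.58333426,  0.15600194, -0.17434153]), np.float64(0.055008098968442894)) [0.54753805 0.08876944 0.094     ]
wing tri (array([ 0.60046438, -0.43649887, -0.09950294]), np.float64(0.06694056284694519))
wing R end [ 0.56944217 -0.40321634  0.17      ] L [ 0.55559463 -0.36732117  0.17      ]
boss [ 0.55172842 -0.38574206  0.138     ] (array([ 0.5949844 , -0.43918655, -0.14862096]), np.float64(0.05672054663261451))
nutL [ 0.56147717 -0.32729709  0.137     ] [ 0.44769476 -0.30119269  0.137     ]
nutR [ 0.56719308 -0.44259856  0.137     ] [ 0.5398381  -0.68944961  0.137     ]
```

```bash
python3 - <<'E'
from h import *
T=dict(np.load("pics/top0.npz"));S=dict(np.load("pics/side0.npz"))
def tc(o,s,uv): return np.array([o[0]+(uv[0]+.5)/s-.5,o[1]+(uv[1]+.5)/s-.5])
t6=400/66;s=400/112
r=lambda x:(np.round(x[0],4),round(x[1],4))
print("mark",r(tri(T,tc((160,176),t6,(152,158)),S,tc((262,150),t6,(178,83)))))
print("wing",r(tri(T,tc((306,180),5,(250,92)),S,tc((264,234),s,(165,45)))))
print("boss",r(tri(T,tc((306,180),5,(242,125)),S,tc((264,234),s,(162,83)))))
print("nutR",r(tri(T,tc((306,180),5,(346,103)),S,tc((264,234),s,(173,137)))))
from workcell import bot
o=bot.observe();p=o["position"];R=Rn.from_euler("xyz",o["tool_rot"]).as_matrix();print(R.round(3))
def go(X,yaw):
  print("shift cm",(R.T@(np.array(X)-p)*100).round(1),"turn about tool z deg (mod180)",(-(np.degrees(yaw)-np.degrees(o["tool_rot"][2]))).round(1))
go([.549,.069,.23],np.radians(94+90)); go([.56,-.386,.23],0)
E
```

```text
mark (array([0.5489, 0.0904, 0.0881]), np.float64(0.0001))
wing (array([ 0.5632, -0.385 ,  0.1656]), np.float64(0.0001))
boss (array([ 0.5584, -0.3872,  0.1282]), np.float64(0.0081))
nutR (array([ 0.5662, -0.4435,  0.1335]), np.float64(0.0037))
[[-0.901  0.435 -0.   ]
 [ 0.435  0.901 -0.001]
 [-0.    -0.001 -1.   ]]
shift cm [-46.4 -32.4   0.1] turn about tool z deg (mod180) -29.8
shift cm [-67.2 -72.9   0.2] turn about tool z deg (mod180) 154.2
```

>>> servo_tool([
  [8.5,-4.2,-3,0,0,0,5],
  [8.5,-8.4,-5.9,0,0,0,11],
  [8.5,-12.6,-8.8,0,0,0,16],
  [8.5,-16.8,-11.8,0,0,0,22],
  [8.5,-21,-14.7,0,0,0,27],
  [8.5,-25.2,-17.6,0,0,0,32],
  [8.5,-29.5,-20.6,0,0,0,38],
  [8.5,-33.7,-23.5,0,0,0,43],
  [8.5,-37.9,-26.5,0,0,0,49],
  [8.5,-42.1,-29.4,0,0,0,54],
], force=60)

```text
clock: 1.1
position: [0.5169, 0.1248, 0.2313]
tool_rot: [-3.142, -0.0, 1.745]
force: [0.8, 0.6, 0.1]
grip_width: 0.085
finger_force: 0.0
```

```bash
cat > n.py <<'E'
import sys
from h import *
from workcell import bot
o=bot.observe();p=o["position"];R=Rn.from_euler("xyz",o["tool_rot"]).as_matrix()
X=np.array([float(a) for a in sys.argv[1:4]]);yaw=float(sys.argv[4])
# desired: vertical tool, x at yaw
D=Rn.from_euler("xyz",[180,0,yaw],degrees=True).as_matrix()
print("clock",o["clock"],"p",p.round(4),"q",o["qpos"].round(2),"yaw",np.degrees(o["tool_rot"]).round(1),"F",o["force"].round(1),"M",o["moment"].round(2),"grip",o["grip_width"],o["finger_force"])
print("shift",(R.T@(X-p)*100).round(2),"turn",np.degrees(Rn.from_matrix(R.T@D).as_rotvec()).round(1))
E
python3 n.py .549 .069 .23 94
```

```text
clock 1.1 p [0.5169 0.1248 0.2313] q [-0.57  0.39  0.3   1.86 -0.14  0.92 -0.04] yaw [-180.   -0.  100.] F [0.8 0.6 0.1] M [ 0.11 -0.06  0.  ] grip 0.08501154864480842 0.0
shift [-6.06  2.19  0.13] turn [-0. -0.  6.]
```

>>> servo_tool([
  [8.5,-3,1.1,0,0,0,3],
  [8.5,-6.1,2.2,0,0,0,6],
  [8.5,-6.1,2.2,0,0,0,6],
  [8.5,-6.1,2.2,0,0,0,6],
])

```text
clock: 1.5
position: [0.5488, 0.0702, 0.2309]
tool_rot: [-3.141, 0.0, 1.644]
force: [-0.3, 0.5, 0.6]
grip_width: 0.085
finger_force: 0.0
```

```bash
python3 n.py .549 .069 .15 94; python3 - <<'E'
from h import *
from workcell import bot
o=bot.observe();f=bot.grab_frame("wrist");R=Rn.from_euler("xyz",o["tool_rot"]).as_matrix()
cv2.imwrite("pics/w1.png",f["frame"]);T=np.eye(4);T[:3,:3]=R;T[:3,3]=o["position"]
M=np.linalg.inv(T@f["T_tool_cam"]);np.savez("pics/w1.npz",frame=f["frame"],mtx=f["mtx"],R=M[:3,:3],t=M[:3,3])
print(f["T_tool_cam"].round(3))
E
```

```text
clock 1.5 p [0.5488 0.0702 0.2309] q [-0.48  0.43  0.33  1.8  -0.17  0.94 -0.  ] yaw [-180.     0.    94.2] F [-0.3  0.5  0.6] M [ 0.02  0.05 -0.03] grip 0.08501246740292545 0.0
shift [-0.12  0.02  8.09] turn [-0.   0.   0.2]
[[-0.    -0.945 -0.327  0.085]
 [ 1.    -0.    -0.    -0.   ]
 [-0.    -0.327  0.945 -0.141]
 [ 0.     0.     0.     1.   ]]
```

View pics/w1.png

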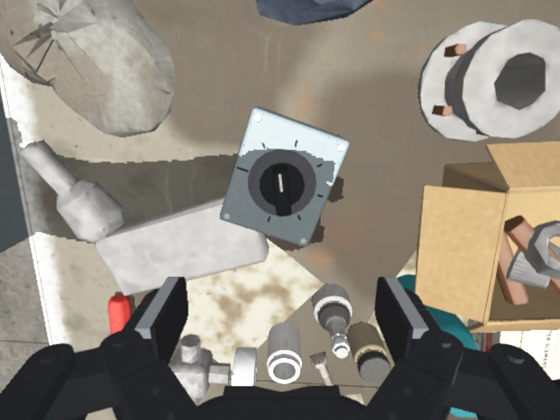

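The wrist view shows the knob disc centred at about (281,184). The bar runs from (280,173) to (285,215), with the mark at the top. The long tick is at (242,170). I'll cast these as rays.

```bash
python3 - <<'E'
from h import *
W=dict(np.load("pics/w1.npz"));T=dict(np.load("pics/top0.npz"))
for z in(.05,.064,.094): print(z,"expected px",proj(W,[.549,.069,z]).round(1))
im=W["frame"];g=cv2.cvtColor(im,cv2.COLOR_BGR2GRAY)
i=im.astype(int);m=np.zeros_like(g);m[100:255,210:360]=((i[...,0]-i[...,2]>8)&(g>95))[100:255,210:360]*255
m=cv2.morphologyEx(m,cv2.MORPH_OPEN,np.ones((3,3)))
c=max(cv2.findContours(m,cv2.RETR_EXTERNAL,cv2.CHAIN_APPROX_NONE)[0],key=cv2.contourArea)[:,0]
P=np.array([onplane(W,q,.05)[:2] for q in c]);print("box",cv2.minAreaRect((P*1000).astype(np.float32)))
# white mark
mk=np.argwhere(g[165:200,270:295]>150)+[165,270]
print("mark px",len(mk),mk.mean(0) if len(mk) else 0, mk.min(0),mk.max(0))
if len(mk):
  a=onplane(W,(mk[mk[:,0]==mk[:,0].min()][:,1].mean(),mk[:,0].min()),.094);b=onplane(W,(mk[mk[:,0]==mk[:,0].max()][:,1].mean(),mk[:,0].max()),.094)
  print(a,b,"ang",np.degrees(np.arctan2(*(a-b)[[1,0]])))
  print("mark tri",tri(W,mk.mean(0)[::-1],T,(160+152.5/6.06-.5,176+158.5/6.06-.5)))
cv2.imwrite("pics/w1c.png",cv2.resize(im[140:235,225:345],None,fx=6,fy=6,interpolation=cv2.INTER_CUBIC))
E
```

```text
0.05 expected px [281.9 187.7]
0.064 expected px [282.  191.5]
0.094 expected px [282.  200.8]
box ((548.3484497070312, 76.22415161132812), (118.32109069824219, 98.16837310791016), 74.8791732788086)
mark px 38 [182.76315789 280.21052632] [174 279] [191 282]
[0.54467964 0.09267678 0.094     ] [0.5474659  0.07781733 0.094     ] ang 100.62006901970878
mark tri (array([0.54604135, 0.08685997, 0.10078117]), np.float64(0.0002560608539850618))
```

View pics/w1c.png

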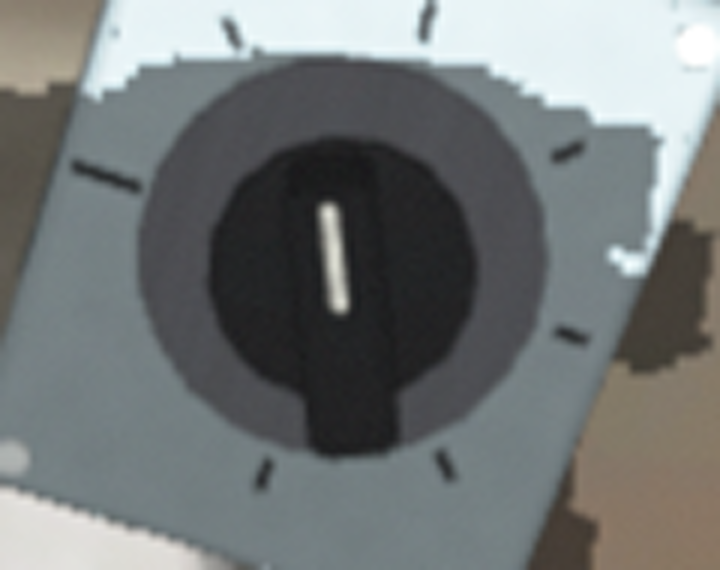

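The bar lies at about 100°. The tick midpoints put the axis at about (0.550, 0.073), and off is at about 164.5°. Now I'll descend to the grip height.

```bash
python3 n.py .550 .073 .070 100
```

```text
clock 1.55 p [0.5485 0.0711 0.231 ] q [-0.48  0.43  0.33  1.81 -0.17  0.94 -0.  ] yaw [-180.    -0.    94.3] F [ 0.2 -0.3 -0.4] M [0.08 0.04 0.06] grip 0.08511484346644345 0.0
shift [ 0.18  0.17 16.1 ] turn [-0.  -0.  -5.7]
```

>>> servo_tool([
  [8.5,0.2,0.2,4,0,0,-6],
  [8.5,0.2,0.2,8,0,0,-6],
  [8.5,0.2,0.2,12,0,0,-6],
  [8.5,0.2,0.2,14.5,0,0,-6],
  [8.5,0.2,0.2,16.1,0,0,-6],
  [8.5,0.2,0.2,16.1,0,0,-6],
  [1,0.2,0.2,16.1,0,0,-6],
  [1,0.2,0.2,16.1,0,0,-6],
  [1,0.2,0.2,16.1,0,0,-6],
  [1,0.2,0.2,16.1,0,0,-6],
], force=40)

```text
clock: 2.55
position: [0.551, 0.073, 0.071]
tool_rot: [3.14, -0.0, 1.749]
force: [-0.7, 1.3, -0.1]
grip_width: 0.0275
finger_force: 0.0
```

>>> servo_tool([
  [1,0,0,0,0,0,0],
  [1,0,0,0,0,0,0],
  [1,0,0,0,0,0,0],
  [1,0,0,0,0,0,0],
])

```text
clock: 2.95
position: [0.5492, 0.0726, 0.0707]
tool_rot: [-3.139, -0.001, 1.749]
force: [-12.8, -0.5, 17.0]
grip_width: 0.0137
finger_force: 39.9
```

```bash
python3 n.py .550 .073 .070 164.5
```

```text
clock 2.95 p [0.5492 0.0726 0.0707] q [-0.4   0.65  0.22  1.92 -0.24  0.6   0.16] yaw [-179.8   -0.   100.2] F [-12.8  -0.5  17. ] M [-0.24  2.74 -0.02] grip 0.013723425340608516 39.86555099487305
shift [0.03 0.09 0.07] turn [ -0.1  -0.1 -64.3]
```

Gripped: the opening is 13.7 mm, as it should be. Now I'll turn the knob anticlockwise, with a small centring correction.

>>> servo_tool([
  [1,0,-0.15,-0.1,0,0,-4],
  [1,0,-0.15,-0.1,0,0,-11],
  [1,0,-0.15,-0.1,0,0,-18],
  [1,0,-0.15,-0.1,0,0,-25],
  [1,0,-0.15,-0.1,0,0,-32],
  [1,0,-0.15,-0.1,0,0,-39],
  [1,0,-0.15,-0.1,0,0,-46],
  [1,0,-0.15,-0.1,0,0,-52],
  [1,0,-0.15,-0.1,0,0,-57],
  [1,0,-0.15,-0.1,0,0,-60],
])

```text
clock: 3.95
position: [0.5492, 0.0728, 0.071]
tool_rot: [3.141, -0.0, 2.8]
force: [1.7, 2.6, -9.7]
grip_width: 0.0133
finger_force: 41.6
```

```bash
python3 n.py .550 .073 .070 164.5
```

```text
clock 3.95 p [0.5492 0.0728 0.071 ] q [-0.2   0.63 -0.06  1.91  0.06  0.6   0.94] yaw [180.   -0.  160.4] F [ 1.7  2.6 -9.7] M [ 0.65 -0.56 -0.08] grip 0.013250182735335632 41.645434498786926
shift [-0.07  0.05  0.1 ] turn [ 0.  -0.  -4.1]
```

Nearly there. I'll go on slowly, watching the moment for the stop.

>>> servo_tool([
  [1,0,0,0,0,0,-2],
  [1,0,0,0,0,0,-4],
  [1,0,0,0,0,0,-6],
  [1,0,0,0,0,0,-8],
  [1,0,0,0,0,0,-8],
])

```text
clock: 4.45
position: [0.5492, 0.0727, 0.0711]
tool_rot: [3.141, -0.0, 2.936]
force: [3.2, 5.4, -12.1]
grip_width: 0.0133
finger_force: 59.7
```

```bash
python3 n.py .550 .073 .070 164.5
```

```text
clock 4.45 p [0.5492 0.0727 0.0711] q [-0.17  0.63 -0.1   1.91  0.1   0.61  1.04] yaw [180.   -0.  168.2] F [  3.2   5.4 -12.1] M [ 1.11 -0.65 -1.55] grip 0.01329938406092851 59.69761416781694
shift [-0.07  0.04  0.11] turn [ 0.  -0.   3.7]
```

The moment of −1.55 N m shows it is against the stop. I'll hold, release and rise.

>>> servo_tool([
  [1,0,0,0,0,0,0],
  [1,0,0,0,0,0,0],
  [1,0,0,0,0,0,0],
  [8.5,0,0,0,0,0,0],
  [8.5,0,0,0,0,0,0],
  [8.5,0,0,0,0,0,0],
  [8.5,0,0,0,0,0,0],
  [8.5,0,0,-3,0,0,0],
  [8.5,0,0,-8,0,0,0],
  [8.5,0,0,-13,0,0,0],
])

```text
clock: 5.45
position: [0.5486, 0.0724, 0.2027]
tool_rot: [-3.141, -0.001, 2.936]
force: [1.1, 0.5, -0.1]
grip_width: 0.0854
finger_force: 0.0
```

>>> servo_tool([
  [8.5,0,0,-4,0,0,0],
  [8.5,0,0,-4,0,0,0],
  [8.5,0,0,-4,0,0,0],
])

```text
clock: 5.75
position: [0.5495, 0.0725, 0.2421]
tool_rot: [3.141, 0.002, 2.936]
force: [-0.7, 0.0, 0.1]
grip_width: 0.0853
finger_force: 0.0
```

```bash
python3 n.py .562 -.387 .245 111; cat > w.py <<'E'
import sys
from h import *
from workcell import bot
def wrist(n):
  o=bot.observe();f=bot.grab_frame("wrist");R=Rn.from_euler("xyz",o["tool_rot"]).as_matrix()
  cv2.imwrite(f"pics/{n}.png",f["frame"]);T=np.eye(4);T[:3,:3]=R;T[:3,3]=o["position"]
  M=np.linalg.inv(T@f["T_tool_cam"]);d=dict(frame=f["frame"],mtx=f["mtx"],R=M[:3,:3],t=M[:3,3])
  np.savez(f"pics/{n}.npz",**d);return d
E
python3 - <<'E'
from w import *
f=wrist("w2");c=proj(f,[.55,.073,.094]).round().astype(int);print(c)
g=cv2.cvtColor(f["frame"],cv2.COLOR_BGR2GRAY);u,v=c
w=g[v-20:v+21,u-20:u+21]>150;n,l,s,ce=cv2.connectedComponentsWithStats(w.astype(np.uint8))
for k in range(1,n):
  p=np.argwhere(l==k)[:,::-1].astype(float)+[u-20,v-20]
  P=np.array([onplane(f,q,.094)[:2] for q in p]);m=P.mean(0);d=np.linalg.svd(P-m)[2][0] if len(P)>2 else [0,1]
  print(s[k],m.round(4),"ang",np.degrees(np.arctan2(d[1],d[0])))
E
```

```text
clock 5.75 p [0.5495 0.0725 0.2421] q [-0.15  0.4  -0.11  1.77  0.05  0.97  1.08] yaw [1.800e+02 1.000e-01 1.682e+02] F [-0.7  0.   0.1] M [ 0.01  0.01 -0.01] grip 0.08532924601177784 0.0
shift [-10.61 -44.72  -0.29] turn [ 0.1  0.1 57.2]
[281 196]
[20  0  3 14 26] [0.5379 0.0769] ang -15.595740788402367
[34 37  7  4 20] [0.5715 0.0852] ang 87.57999294708168
```

The mark now lies at 164.4°, exactly the off direction. Next is the rig.

>>> servo_tool([
  [8.5,-1.1,-4.5,0,0,0,6],
  [8.5,-2.1,-8.9,0,0,0,12],
  [8.5,-3.2,-13.4,0,0,0,18],
  [8.5,-4.2,-17.9,0,0,0,24],
  [8.5,-5.3,-22.3,0,0,0,30],
  [8.5,-6.4,-26.8,0,0,0,36],
  [8.5,-7.4,-31.3,0,0,0,42],
  [8.5,-8.5,-35.8,0,0,0,48],
  [8.5,-9.5,-40.2,0,0,0,53],
  [8.5,-10.6,-44.7,0,0,0,57],
])

```text
clock: 6.8
position: [0.5611, -0.3881, 0.2396]
tool_rot: [-3.14, -0.002, 1.938]
force: [0.6, 0.0, 0.4]
grip_width: 0.0848
finger_force: 0.0
```

>>> servo_tool([
  [8.5,0,0,0,0,0,0],
  [8.5,0,0,0,0,0,0],
  [8.5,0,0,0,0,0,0],
])

```text
clock: 7.1
position: [0.5618, -0.3855, 0.2401]
tool_rot: [-3.141, -0.002, 1.943]
force: [-0.4, 0.3, 0.3]
grip_width: 0.0853
finger_force: 0.0
```

```bash
python3 n.py .562 -.387 .25 111;python3 - <<'E'
from w import *
f=wrist("w3");print(proj(f,[.562,-.387,.167]),proj(f,[.562,-.387,.138]))
E
```

```text
clock 7.1 p [ 0.5618 -0.3855  0.2401] q [ 0.39  0.62  0.21  1.43 -0.14  1.11  0.99] yaw [-1.799e+02 -1.000e-01  1.113e+02] F [-0.4  0.3  0.3] M [-0.03 -0.03 -0.03] grip 0.0852627795169631 0.0
shift [-0.14 -0.04 -0.99] turn [-0.1 -0.1  0.3]
[280.97945529 228.79268568] [281.03711656 214.78673527]
```

View pics/w3.png

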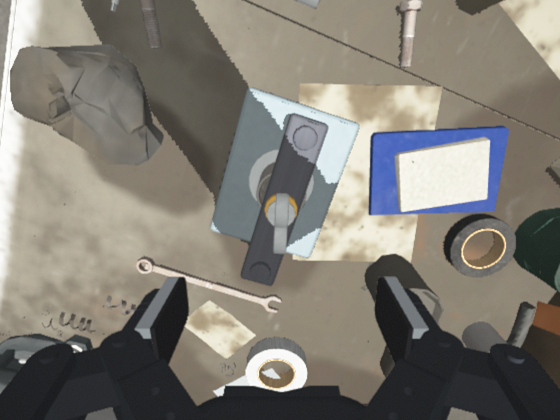

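The wrist view shows the cross bar nuts at about (304,135) and (262,270), the brass boss at about (281,208), and the wing running from about (277,195) to (281,255), nearly vertical. I'll zoom in and cast rays.

```bash
python3 - <<'E'
from h import *
W=dict(np.load("pics/w3.npz"))
a=onplane(W,(304,135),.137);b=onplane(W,(262,270),.137);print(a,b,(a+b)/2,np.linalg.norm(a-b),"y ang",np.degrees(np.arctan2(*(a-b)[[1,0]])))
i=W["frame"][180:265,230:335];cv2.imwrite("pics/w3c.png",cv2.resize(i,None,fx=7,fy=7,interpolation=cv2.INTER_CUBIC))
E
```

```text
[ 0.55538939 -0.32441301  0.137     ] [ 0.56505701 -0.43829966  0.137     ] [ 0.5602232  -0.38135634  0.137     ] 0.11429624317917993 y ang 94.85209444489774
```

View pics/w3c.png

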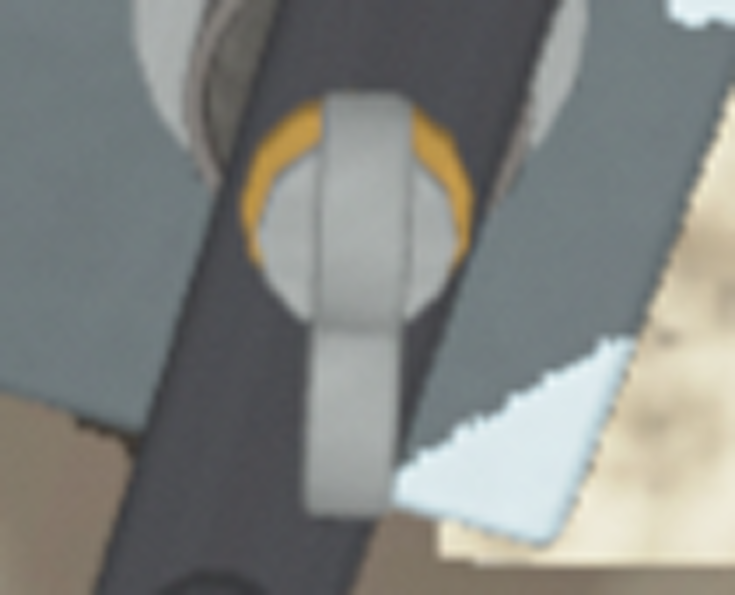

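```bash
python3 - <<'E'
from h import *
W=dict(np.load("pics/w3.npz"));T=dict(np.load("pics/top0.npz"))
c=lambda u,v:(230+(u+.5)/7-.5,180+(v+.5)/7-.5)
a=onplane(W,c(362,325),.177);b=onplane(W,c(350,515),.177);d=a-b
print("crest",a,b,(a+b)/2,np.linalg.norm(d),np.degrees(np.arctan2(d[1],d[0])))
print("collar",onplane(W,c(358,226),.146),"boss",onplane(W,c(357,205),.138))
# far wing end in both views -> height check
print("far end tri",tri(W,c(350,505),T,(306+286.5/5-.5,180+80.5/5-.5)))
E
```

```text
crest [ 0.56001369 -0.38129926  0.177     ] [ 0.56612745 -0.40019481  0.177     ] [ 0.56307057 -0.39074703  0.177     ] 0.019860007947522535 107.92928723104721
collar [ 0.55990397 -0.38225504  0.146     ] boss [ 0.55989918 -0.38259795  0.138     ]
far end tri (array([ 0.56788029, -0.40243253,  0.17128237]), np.float64(0.002500792812631303))
```

The axis is at about (0.560, −0.384) and the wing at about 109°. The far wing tip triangulates to z ≈ 0.171, which is consistent with the text. Now I'll compute the descent.

```bash
python3 n.py .560 -.3835 .149 109
```

```text
clock 7.15 p [ 0.562  -0.3854  0.2406] q [ 0.38  0.62  0.21  1.43 -0.14  1.11  0.99] yaw [-1.800e+02 -1.000e-01  1.113e+02] F [ 0.5  0.3 -0.9] M [0.05 0.02 0.05] grip 0.08476799869893482 0.0
shift [ 0.24 -0.11  9.16] turn [-0.  -0.1  2.3]
```

>>> servo_tool([
  [8.5,0.2,-0.1,3,0,0,2],
  [8.5,0.2,-0.1,6,0,0,2],
  [8.5,0.2,-0.1,8,0,0,2],
  [8.5,0.2,-0.1,9.2,0,0,2],
  [8.5,0.2,-0.1,9.2,0,0,2],
  [0.5,0.2,-0.1,9.2,0,0,2],
  [0.5,0.2,-0.1,9.2,0,0,2],
  [0.5,0.2,-0.1,9.2,0,0,2],
  [0.5,0.2,-0.1,9.2,0,0,2],
  [0.5,0.2,-0.1,9.2,0,0,2],
], force=40)

```text
clock: 8.15
position: [0.5602, -0.3853, 0.1496]
tool_rot: [3.141, 0.0, 1.906]
force: [0.1, 0.0, -0.3]
grip_width: 0.0118
finger_force: 0.0
```

>>> servo_tool([
  [0.5,0,0,0,0,0,0],
  [0.5,0,0,0,0,0,0],
  [0.5,0,0,0,0,0,0],
  [0.5,0,0,0,0,0,0],
])

```text
clock: 8.55
position: [0.5608, -0.385, 0.1497]
tool_rot: [3.141, 0.0, 1.907]
force: [3.7, 2.2, 5.5]
grip_width: 0.0081
finger_force: 41.6
```

```bash
python3 n.py .560 -.3835 .149 4
```

```text
clock 8.55 p [ 0.5608 -0.385   0.1497] q [ 0.39  0.71  0.2   1.52 -0.16  0.93  0.98] yaw [179.9   0.  109.2] F [3.7 2.2 5.5] M [ 0.5  -0.79 -0.  ] grip 0.008111397599452928 41.56869649887085
shift [ 0.17 -0.03  0.07] turn [ 1.000e-01 -0.000e+00  1.052e+02]
```

Gripped, with small forces. Now I'll turn the screw clockwise.

>>> servo_tool([
  [0.5,0,0,0,0,0,3],
  [0.5,0,0,0,0,0,9],
  [0.5,0,0,0,0,0,15],
  [0.5,0,0,0,0,0,21],
  [0.5,0,0,0,0,0,27],
  [0.5,0,0,0,0,0,33],
  [0.5,0,0,0,0,0,39],
  [0.5,0,0,0,0,0,45],
  [0.5,0,0,0,0,0,50],
  [0.5,0,0,0,0,0,54],
])

```text
clock: 9.55
position: [0.5612, -0.385, 0.1498]
tool_rot: [3.14, -0.001, 0.961]
force: [6.2, 1.2, 3.7]
grip_width: 0.0082
finger_force: 41.5
```

```bash
python3 n.py .560 -.3835 .149 4
```

```text
clock 9.55 p [ 0.5612 -0.385   0.1498] q [ 0.25  0.74  0.45  1.53 -0.37  0.95  0.19] yaw [179.9  -0.   55.1] F [6.2 1.2 3.7] M [ 0.35 -1.25  0.1 ] grip 0.008162614136819348 41.48260295391083
shift [ 0.06 -0.18  0.08] turn [ 0.1 -0.1 51.1]
```

>>> servo_tool([
  [0.5,0,0,0,0,0,3],
  [0.5,0,0,0,0,0,9],
  [0.5,0,0,0,0,0,15],
  [0.5,0,0,0,0,0,21],
  [0.5,0,0,0,0,0,27],
  [0.5,0,0,0,0,0,33],
  [0.5,0,0,0,0,0,39],
  [0.5,0,0,0,0,0,43],
  [0.5,0,0,0,0,0,46],
  [0.5,0,0,0,0,0,46],
])

```text
clock: 10.55
position: [0.5614, -0.3852, 0.1498]
tool_rot: [3.14, -0.002, 0.16]
force: [8.0, 0.2, 3.3]
grip_width: 0.0083
finger_force: 41.5
```

```bash
python3 n.py .560 -.3835 .149 4
```

```text
clock 10.55 p [ 0.5614 -0.3852  0.1498] q [ 0.13  0.8   0.65  1.54 -0.55  0.99 -0.47] yaw [ 1.799e+02 -1.000e-01  9.100e+00] F [8.  0.2 3.3] M [-0.02 -1.64 -0.05] grip 0.008332077554978168 41.47883892059326
shift [-0.11 -0.19  0.08] turn [ 0.1 -0.1  5.1]
```

>>> servo_tool([
  [0.5,0,0,0,0,0,2],
  [0.5,0,0,0,0,0,4],
  [0.5,0,0,0,0,0,6],
  [0.5,0,0,0,0,0,8],
  [0.5,0,0,0,0,0,8],
])

```text
clock: 11.05
position: [0.5614, -0.3853, 0.1498]
tool_rot: [3.14, -0.002, 0.022]
force: [6.3, -1.6, 3.4]
grip_width: 0.0084
finger_force: 54.7
```

```bash
python3 n.py .560 -.3835 .149 4
```

```text
clock 11.05 p [ 0.5614 -0.3853  0.1498] q [ 0.12  0.81  0.69  1.54 -0.58  1.   -0.58] yaw [ 1.799e+02 -1.000e-01  1.300e+00] F [ 6.3 -1.6  3.4] M [-0.2  -1.66  1.07] grip 0.008391116147796468 54.73055164417019
shift [-0.14 -0.18  0.08] turn [ 0.1 -0.1 -2.7]
```

The moment of 1.07 N m shows it is seated. I'll press briefly, then back off to a yaw of about 94°.

>>> servo_tool([
  [0.5,0,0,0,0,0,2],
  [0.5,0,0,0,0,0,2],
  [0.5,0,0,0,0,0,2],
  [0.5,0,0,0,0,0,2],
  [0.5,0,0,0,0,0,-3],
  [0.5,0,0,0,0,0,-9],
  [0.5,0,0,0,0,0,-15],
  [0.5,0,0,0,0,0,-21],
  [0.5,0,0,0,0,0,-27],
  [0.5,0,0,0,0,0,-32],
])

```text
clock: 12.05
position: [0.5613, -0.3851, 0.1498]
tool_rot: [3.14, -0.002, 0.585]
force: [7.0, 0.6, 3.0]
grip_width: 0.0086
finger_force: 41.3
```

>>> servo_tool([
  [0.5,0,0,0,0,0,-6],
  [0.5,0,0,0,0,0,-12],
  [0.5,0,0,0,0,0,-18],
  [0.5,0,0,0,0,0,-24],
  [0.5,0,0,0,0,0,-30],
  [0.5,0,0,0,0,0,-36],
  [0.5,0,0,0,0,0,-42],
  [0.5,0,0,0,0,0,-48],
  [0.5,0,0,0,0,0,-52],
  [0.5,0,0,0,0,0,-54],
])

```text
clock: 13.05
position: [0.561, -0.385, 0.1497]
tool_rot: [3.14, -0.0, 1.526]
force: [5.1, 3.7, 4.5]
grip_width: 0.0084
finger_force: 41.5
```

```bash
python3 n.py .560 -.3835 .149 94
```

```text
clock 13.05 p [ 0.561  -0.385   0.1497] q [ 0.33  0.72  0.3   1.52 -0.24  0.94  0.66] yaw [179.9  -0.   87.4] F [5.1 3.7 4.5] M [ 0.51 -1.   -0.02] grip 0.008417373530093926 41.48902952671051
shift [ 0.14 -0.1   0.07] turn [ 0.1 -0.  -6.6]
```

>>> servo_tool([
  [0.5,0,0,0,0,0,-2],
  [0.5,0,0,0,0,0,-4],
  [0.5,0,0,0,0,0,-6],
  [0.5,0,0,0,0,0,-6],
  [0.5,0,0,0,0,0,-6],
  [0.5,0,0,0,0,0,-6],
  [0.5,0,0,0,0,0,-6],
])

```text
clock: 13.75
position: [0.5609, -0.385, 0.1498]
tool_rot: [3.14, 0.0, 1.628]
force: [4.7, 2.1, 5.4]
grip_width: 0.0082
finger_force: 41.6
```

```bash
python3 n.py .560 -.3835 .149 94; python3 - <<'E'
from w import *
f=wrist("w4");t=bot.grab_frame("top")["frame"]
a=f["frame"][150:400,140:440];b=cv2.resize(t[165:240,160:390],None,fx=3.4,fy=3.4,interpolation=cv2.INTER_CUBIC)
c=np.zeros((250+b.shape[0],b.shape[1],3),np.uint8);c[:250,:300]=a;c[250:]=b;cv2.imwrite("pics/e.png",c);print(c.shape)
E
```

```text
clock 13.75 p [ 0.5609 -0.385   0.1498] q [ 0.35  0.71  0.27  1.52 -0.22  0.93  0.75] yaw [179.9   0.   93.3] F [4.7 2.1 5.4] M [ 0.51 -0.84  0.06] grip 0.008171790847794016 41.62031650543213
shift [ 0.15 -0.08  0.07] turn [ 0.1  0.  -0.7]
(505, 782, 3)
```

View pics/e.png

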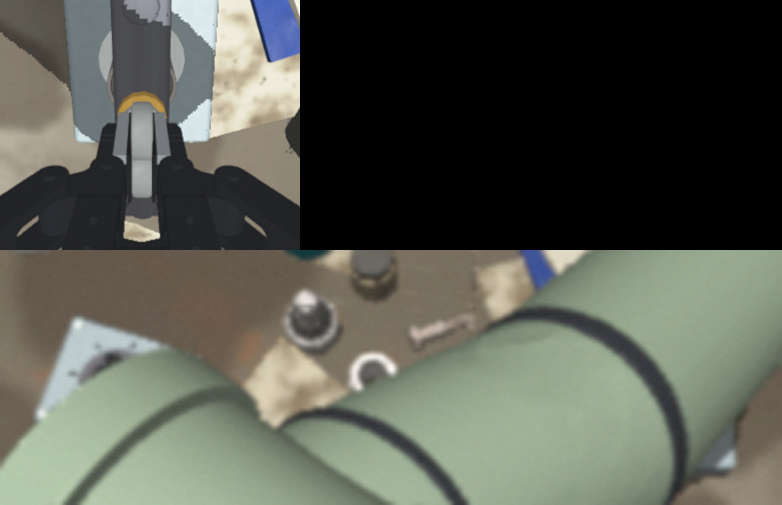

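The wrist view shows the wing held between the pads and in line with the cross bar, at about (140,150) in the crop, so it is a quarter turn back. The arm is at rest, so I'll hand in.

```bash
python3 -c "
from workcell import bot
print(bot.job_done())"
```

```text
the job is handed in; nothing more can be done
None
```

I handed the job in at about 14 s, with the knob at its off stop and the thumbscrew seated, backed off about a quarter turn and still gripped at about 41 N; no verdict came back, and I didn't measure the loose things again afterwards.

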